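# Lock the rotary test fixture

### The job

Lock the rotary fixture on the bench: turn its slotted disc by pushing one of its upright pins until the slot lines up with the lock bar, then push the bar by its tab right through the slot until the tab stops against the bridge block. Everything is pushed with the fingertips; do not lift the bar, and leave the connector, the brass plug and the other things lying around where they are.

Things in the scene. Friction and masses are not known exactly. Their poses are not given: they have to be found in the camera images.
- fixture: Fixed fixture: aluminium base plate 312 x 110 x 10 mm with track, bridge, slotted disc and receiver in a row. Origin on the bench (z = 0) below the disc's axis. Its x axis is the direction in which the bar is pushed (roughly away from the robot), y left of that, z up. Plate from x = -225 to +87 mm. Track: x = -225 to -85 mm, 32 mm wide over all, floor 20 mm and side lips 26 mm above the bench.
- lock_disc (a joint): Turn of the steel slotted disc about the vertical axis through the fixture's origin, rad, counter-clockwise from above. Diameter 90 mm, top 36 mm above the bench. A slot 20 mm wide, open at the top, runs right across its middle. At 0 and at 3.14 it lies along the fixture's x axis, in line with the bar: either will do. Turns either way (-1.0 to 4.14), light friction 0.06 N m, stays where left.
- pin_a (a point): One of the disc's two upright round pins for the fingertip, 10 mm diameter, standing from the disc's top (36 mm above the bench) to 70 mm above the bench, 30 mm from the disc's axis. Point: on the pin's axis, 53 mm above the bench. Seen from the disc's axis it lies at the angle (joint lock_disc + 1.571) from the fixture's x axis.
- pin_b (a point): The other pin, the same, opposite pin_a across the disc (at the angle lock_disc - 1.571).
- lock_bar: Loose steel lock bar in the track, 14 x 14 mm, 0.25 kg, tapered nose, upright tab at its rear end. Origin: underside, below the tab's front face; x towards the nose (tip at +147 mm), z up. Slides with 1 to 3 N, stays where left. In the fixture's frame the origin starts at x = -199 to -211 mm, z = 20 mm; fully home (tab against the bridge) at x = -85 mm. 3 mm spare each side in the slot.
- bar_tab (a point): Middle of the rear face of the bar's upright tab, the face to push on, 54 mm above the bench. The tab is 30 mm wide, 8 mm thick (along the bar) and reaches from 34 to 74 mm above the bench.
- bridge (a point): The aluminium bridge over the track just before the disc, 45 mm wide, 35 mm long (fixture x = -85 to -50 mm), top 44 mm above the bench; the bar runs under it. Point: middle of its rear face, where the bar's tab stops, 40 mm above the bench.
- receiver (a point): Grey receiver beyond the disc (fixture x = 49 to 80 mm, 48 mm wide, 36 mm high) with a 20 mm wide gap, open at the top and flared at its mouth, for the bar's nose. Point: middle of the gap's mouth, 27 mm above the bench.
- connector: Bystander: loose dark grey sealed connector, 25 mm diameter, 32 mm tall, standing on the fixture's base plate left of the track (top 42 mm above the bench). Origin: centre of its underside.
- test_plug: Bystander: loose brass plug, 22 mm diameter, 32 mm tall, standing on the fixture's base plate right of the track (top 42 mm above the bench). Origin: centre of its underside.
- grease_tin: Bystander: flat round tin with a blue lid, 54 mm diameter, 24 mm tall, at the front edge of the bench. Origin: centre of its underside.
- tape_roll: Bystander: roll of blue tape, 73 mm diameter, 25 mm tall, at the front edge of the bench, left, in front of the large fixed white tester (0.4 m tall, everything beyond x = 0.43 m and left of y = 0.3 m: keep the arm clear of it). Origin: centre of its underside.
- hex_key: Bystander: black hex key, 132 x 32 x 6 mm, at the front edge of the bench, right. Origin: centre of its underside.
- vial: Bystander: white dropper bottle with a red cap, 31 mm diameter, 94 mm tall, at the front edge of the bench, right. Origin: centre of its underside.

How it is judged:
On the way, in this order (a step that is already met when the one before it is completed fails the run):
1. the disc's slot is in line with the bar ((value of joint lock_disc between -0.12 and 0.12 rad or value of joint lock_disc between 3.02 and 3.26 rad)), for 0.2 s.
2. the bar is pushed through to its stop (x of lock_bar in the frame of fixture between -0.09 and -0.08 m and y of lock_bar in the frame of fixture between -0.005 and 0.005 m and z of lock_bar in the frame of fixture between 0.013 and 0.025 m and angle between the x axis of lock_bar and the x axis of fixture, either way round below 0.06 rad), for 0.2 s.
At the end, for the whole second after the job is handed in: The disc's slot is in line with the bar (within 0.12 rad), the bar lies in its track through the slot with its tab within 5 mm of the bridge block, at rest, and every bystander is within 15 mm of where it stood (all of step 2 and (value of joint lock_disc between -0.12 and 0.12 rad or value of joint lock_disc between 3.02 and 3.26 rad) and linear speed of lock_bar below 0.01 m/s and distance of each of connector, test_plug, grease_tin, tape_roll, hex_key, vial from where it was at the start of the episode below 0.015 m); the robot touches nothing.
It fails at once if the lock bar is lifted or tipped (more than 12 mm above the track or 0.15 rad) (z of lock_bar in the frame of fixture above 0.032 m or angle between lock_bar's own z axis and vertical above 0.15 rad).
It fails at once if a bystander is moved more than 15 mm (distance of any of connector, test_plug, grease_tin, tape_roll, hex_key, vial from where it was at the start of the episode above 0.015 m).
It also fails if it takes over 51 s, if anything falls off the work surface, if the arm or the gripper's body presses on something with over 40 N, if the wrist force passes 120 N, or if a joint passes its speed limit or range.

### The arm

A 6-joint arm with a two-finger parallel gripper is mounted at the origin on a cart in front of the work surface, level with it; the furniture and walls round the work are solid. World frame = base frame: x ahead of the robot, y to its left, z up, the work surface at z = 0. Lengths are in m, angles in rad, forces in N, time in s.
With the tool pointing down it reaches from about 0.325 to 0.9 m from the base axis. Payload 6.1 kg.
Tool frame: the origin (TCP) lies at the very end of the fingers, on their centre line; the grasp point (between the pads) lies grip_point_offset behind it (grip_point_offset is the distance from the TCP to the grasp point, in m); z points along the fingers, y is the line along which they close (so a half turn about z gives the same grasp; the last joint's range is limited). The gripper opens to 85 mm and grips with 20 to 120 N. Pads are 22 mm wide; open, the fingers measure 114 mm over their backs; the gripper's body (76 mm by 85 mm) begins 54 mm behind the grasp point. The pads swing forward as they close: fully open they stand 13 mm farther back than shut.
Start: joints at [-1.463, 0.22, 1.526, -0, 1.395, -0.126], TCP at [0.145, -0.608, 0.231] pointing down, gripper open.
Joint ranges: [-2.98, 2.98], [-0.91, 2.08], [0.09, 2.57], [-1.24, 4.39], [0.2, 2.65], [-2.68, 2.68]. Speed limits (rad/s): [2.57, 2.57, 3.01, 3.14, 3.14, 3.14].

### API

Orientations are given as a unit quaternion [x, y, z, w].
In Python, from bench import get_obs, read_camera, sign_off, spot_in, pinpoint, grip_point_offset gives the robot as it stands.
- The arm moves only by the tool step_arm, never from a script. Its argument "increments" is one flat list of numbers, 7 for each row, row after row: the shift along the tool's x, y, z each as a share of 400 mm, from -1 to 1, then the turn, a rotation vector about the tool's x, y, z each as a share of pi rad, from -1 to 1, then the closure, from 0 (fully open) to 1 (shut). A call has 1 to 20 rows; each row is the pose to reach, as a shift and turn from the pose commanded when the call began, along the tool's axes at that moment, turning the shorter way round; what a row does not reach only later rows make up. A row lasts 1/8 s, in which the tool goes at most 62.5 mm and 10.7 degrees, less where a joint would pass 70% of its speed; a pose out of reach is approached as far as the arm can. A call with a number of a shift or a turn outside -1 to 1 is refused whole. A call with a gripper value outside its range is refused whole. The fingers move at their own pace and stop on an object; "force" is the grip in N (left out, the last holds). Time passes only in rows, so rows that repeat a pose let the fingers close. It gives the time, the measured TCP pose, the force, the opening and the grip force at its end, in the units of the state.
- get_obs(): the state, without advancing time (a new reading comes with each control period).
- read_camera(name): name is "side" or "top" or "wrist"; returns a dict with "frame" (420x560x3 uint8, red, green, blue), "fx", "fy", "cx", "cy" (pixels), "extrinsics" (4x4, takes a point from camera to world coordinates). Camera axes: x right, y up, looking along -z (the intrinsics and any distortion apply to the point x, -y, -z); pixel columns grow to the right and rows downward; lengths in m; the calibration is good to about 2 mm. The wrist camera is an equidistant fisheye: a pixel r from the principal point sees the ray r / f radians off the axis. A picture is of the moment at which its call begins. There is no depth.
- sign_off(): hands the job in; it is judged then, once.
Trained networks look in the newest picture that a camera, given by its name, has taken for a name from the list of things; names that differ only in an ending like _2 or _b are one class to them, and where a whole thing is asked for, a point or a joint stands for the part that bears it (a point fixed in the world has none). Each returns a list of dicts, best first, with "p" (0 to 1); they miss things now and then, are a little off and sometimes report something else, mostly with a low value. They report only what shows in the picture. A call takes as long as a camera call.
- spot_in(camera, label): "position" ([row, column] in pixels, amid what is visible of it).
- pinpoint(camera, label): "position" ([row, column] in pixels: a listed point, or the origin of a listed thing).
The state is a dict: "time": time; "joint_pos": joint angles; "joint_vel": joint speeds; "joint_torque": joint torques, N m; "eef_pos": TCP position; "tool_rot": TCP orientation; "wrist_force": force on the tool from outside, world axes, zero at the start; "moment": the same for the moment, N m; "gripper_width": finger opening in m; "grasp_force": force on a finger pad.
Only numpy, scipy, OpenCV 4.12 (cv2) and the standard library are available. Lean on these libraries where they do the work, as an engineer would, in place of code of your own. Each camera call takes 0.05 s, during which the arm holds its last target. There are 200 camera calls.

## Working session

There is one attempt and no reset: what is moved stays moved. The work goes in short steps, Python scripts to look and compute and a tool call to move; the robot and the scene stay as the last step left them, time stands still between calls to the robot, and variables do not carry over. Pictures are saved under pics/ and viewed, at most 10 in all, crops included, and the job is handed in when it is done.

Besides the shell and the picture viewer there is one more tool, called after "Call:" in YAML: its name, and indented under it one key for each argument. step_arm: Moves the arm, as the interface text tells. Shift numbers are shares of 400 mm and turn numbers shares of pi rad, none past 1 either way. Its arguments: {"type":"object","properties":{"increments":{"type":"array","items":{"type":"number","minimum":-1,"maximum":1}},"force":{"type":"number"}},"required":["increments"]}

```bash
mkdir -p pics
cat > h.py <<'E'
import numpy as np, cv2
from bench import *
def ray(c,rc):
    r,q=rc; R=np.array(c["extrinsics"]); d=np.array([(q-c["cx"])/c["fx"],-(r-c["cy"])/c["fy"],-1.])
    return R[:3,3],R[:3,:3]@d
def atz(c,rc,z):
    o,d=ray(c,rc); return o+d*(z-o[2])/d[2]
def tri(c1,p1,c2,p2):
    o1,d1=ray(c1,p1);o2,d2=ray(c2,p2)
    s=np.linalg.lstsq(np.c_[d1,-d2],o2-o1,rcond=None)[0]
    a=o1+s[0]*d1;b=o2+s[1]*d2
    return (a+b)/2,np.linalg.norm(a-b)
def proj(c,p):
    R=np.array(c["extrinsics"]);v=R[:3,:3].T@(np.array(p)-R[:3,3])
    return [c["cy"]-c["fy"]*v[1]/v[2]*-1*-1 if 0 else c["cy"]+c["fy"]*v[1]/v[2], c["cx"]-c["fx"]*v[0]/v[2]]
E
python3 - <<'E'
from h import *
o=get_obs(); print(grip_point_offset if not callable(grip_point_offset) else grip_point_offset(),o["eef_pos"],o["tool_rot"],o["time"])
Z=dict(fixture=0,pin_a=.053,bar_tab=.054,bridge=.040,receiver=.027,connector=.01,test_plug=.01,lock_bar=.02,lock_disc=None,vial=0,hex_key=0,grease_tin=0,tape_roll=0)
C={n:read_camera(n) for n in("top","side")}
for n,c in C.items():
    cv2.imwrite(f"pics/{n}0.png",c["frame"][:,:,::-1])
    print(n,np.round(c["extrinsics"],3).tolist(),c["fx"],c["cx"],c["cy"])
    for k,z in Z.items():
        if z is None: continue
        for d in pinpoint(n,k)[:3]:
            print(n,k,round(d["p"],2),np.round(d["position"]),np.round(atz(c,d["position"],z),3))
E
```

```text
0.0187 [ 0.14470875 -0.60738947  0.23019542] [ 9.93175625e-01  1.16624266e-01 -3.83604570e-06 -9.78586128e-04] 0.0
top [[-0.017, 0.997, -0.079, 0.474], [-1.0, -0.018, -0.004, -0.019], [-0.005, 0.079, 0.997, 1.433], [0.0, 0.0, 0.0, 1.0]] 407.76963329380305 284.7967667239392 202.92150993247276
top fixture 0.97 [182. 244.] [0.665 0.128 0.   ]
top fixture 0.32 [235. 268.] [0.478 0.049 0.   ]
top pin_a 0.55 [170. 240.] [0.7   0.137 0.053]
top pin_a 0.5 [243. 340.] [ 0.444 -0.198  0.053]
top bar_tab 0.65 [237. 269.] [0.469 0.043 0.054]
top bridge 0.6 [199. 249.] [0.6  0.11 0.04]
top receiver 0.7 [166. 240.] [0.716 0.141 0.027]
top connector 0.43 [220. 250.] [0.531 0.109 0.01 ]
top test_plug 0.49 [238. 268.] [0.464 0.045 0.01 ]
top test_plug 0.4 [212. 271.] [0.557 0.035 0.01 ]
top lock_bar 0.68 [238. 266.] [0.468 0.053 0.02 ]
top vial 0.42 [251. 421.] [ 0.412 -0.484  0.   ]
top hex_key 0.67 [256. 156.] [0.411 0.439 0.   ]
top hex_key 0.5 [246. 381.] [ 0.431 -0.346  0.   ]
top hex_key 0.46 [242. 341.] [ 0.447 -0.208  0.   ]
top grease_tin 0.47 [242. 340.] [ 0.447 -0.205  0.   ]
top tape_roll
[... 279 characters left out ...]
172. 272.] [0.64  0.127 0.053]
side bar_tab 0.45 [219. 250.] [0.455 0.052 0.054]
side bridge 0.74 [190. 268.] [0.584 0.092 0.04 ]
side receiver 0.58 [161. 282.] [0.715 0.144 0.027]
side receiver 0.33 [176. 273.] [0.646 0.124 0.027]
side connector 0.55 [208. 273.] [0.555 0.044 0.01 ]
side connector 0.5 [202. 252.] [0.524 0.112 0.01 ]
side test_plug 0.46 [188. 265.] [0.596 0.121 0.01 ]
side test_plug 0.44 [205. 273.] [0.564 0.052 0.01 ]
side test_plug 0.36 [216. 253.] [0.485 0.073 0.01 ]
side lock_bar 0.55 [219. 256.] [0.479 0.05  0.02 ]
side vial 0.42 [341. 373.] [ 0.412 -0.489  0.   ]
side hex_key 0.41 [310. 344.] [ 0.431 -0.365  0.   ]
side grease_tin 0.79 [272. 305.] [ 0.447 -0.193  0.   ]
```

Run:
```python
import cv2,numpy as np
a=cv2.imread("pics/top0.png")[140:260,190:310];b=cv2.imread("pics/side0.png")[130:250,215:335]
f=lambda i:cv2.resize(i,(480,480),interpolation=cv2.INTER_CUBIC)[:, :400] if 0 else cv2.resize(i,(400,400),interpolation=cv2.INTER_CUBIC)
cv2.imwrite("pics/crop0.png",np.hstack([f(a),f(b)]))
```

```text
(no output)
```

View pics/crop0.png

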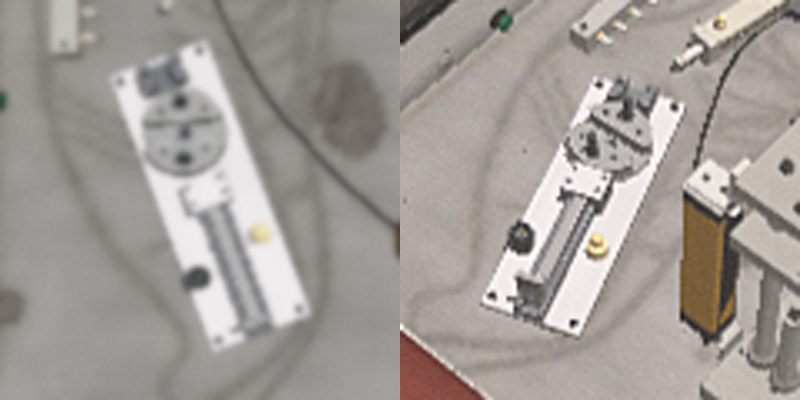

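View pics/top0.png

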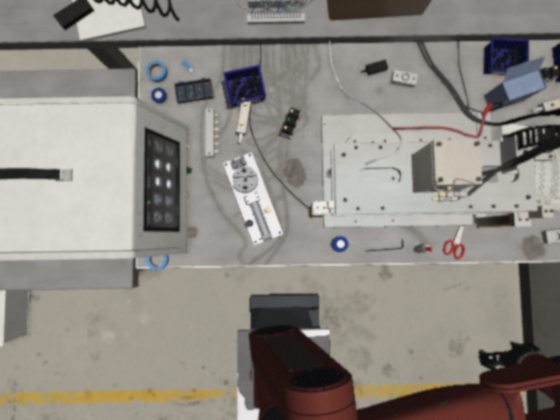

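The top view shows the fixture, with the bar's tab near row 237, col 269 and the disc near row 180, col 245. The slot lies almost across the bar, at a joint value of about +1.27. The connector is left of the track and the brass plug right of it. I'll move to a wrist-camera view.

Call:
step_arm:
  increments: [0.69,-0.72,0,0,0,0,0,0.69,-0.72,0,0,0,0,0,0.69,-0.72,0,0,0,0,0,0.69,-0.72,0,0,0,0,0,0.69,-0.72,0,0,0,0,0,0.69,-0.72,0,0,0,0,0,0.69,-0.72,0,0,0,0,0,0.69,-0.72,0,0,0,0,0]

```text
time: 2.3
eef_pos: [0.3473, -0.2626, 0.2316]
tool_rot: [0.993, 0.118, 0.0, 0.0]
wrist_force: [0.3, -1.2, -0.0]
gripper_width: 0.0855
grasp_force: 0.0
```

Call:
step_arm:
  increments: [0.6,-0.66,0,0,0,0.24,0.7,0.6,-0.66,0,0,0,0.24,0.7,0.6,-0.66,0,0,0,0.24,0.7,0.6,-0.66,0,0,0,0.24,0.7,0.6,-0.66,0,0,0,0.24,0.7,0.6,-0.66,0,0,0,0.24,0.7,0.6,-0.66,0,0,0,0.24,0.7,0.6,-0.66,0,0,0,0.24,0.7,0.6,-0.66,0,0,0,0.24,0.7]

```text
time: 3.42
eef_pos: [0.5187, 0.0471, 0.231]
tool_rot: [0.966, -0.258, -0.0, 0.0]
wrist_force: [0.4, -0.2, 0.2]
gripper_width: 0.0256
grasp_force: 0.0
```

```bash
cat >> h.py <<'E'
def wray(c,rc):
    x,y=rc[1]-c["cx"],rc[0]-c["cy"]; th=np.hypot(x/c["fx"],y/c["fy"]); f=np.arctan2(y/c["fy"],x/c["fx"])
    R=np.array(c["extrinsics"]); d=np.array([np.sin(th)*np.cos(f),-np.sin(th)*np.sin(f),-np.cos(th)])
    return R[:3,3],R[:3,:3]@d
def watz(c,rc,z):
    o,d=wray(c,rc); return o+d*(z-o[2])/d[2]
def rectify(c,z,x0,x1,y0,y1,s=2000):
    "ortho view of plane z: rows = -x, cols = -y, s px/m"
    H,W=int((x1-x0)*s),int((y1-y0)*s); r,q=np.mgrid[:H,:W]
    P=np.stack([x1-r/s,y1-q/s,np.full(r.shape,z)],-1); R=np.array(c["extrinsics"]); v=(P-R[:3,3])@R[:3,:3]
    x,y,w=v[...,0],-v[...,1],-v[...,2]; n=np.hypot(x,y); th=np.arctan2(n,w)
    return cv2.remap(c["frame"],(c["cx"]+c["fx"]*th*x/n).astype(np.float32),(c["cy"]+c["fy"]*th*y/n).astype(np.float32),cv2.INTER_CUBIC)
E
python3 - <<'E'
from h import *
o=get_obs(); print(o["eef_pos"],o["tool_rot"],o["time"],o["joint_pos"],o["gripper_width"])
c=read_camera("wrist"); print(np.round(c["extrinsics"],3).tolist(),c["fx"],c["cx"],c["cy"])
cv2.imwrite("pics/w1.png",c["frame"][:,:,::-1]); np.save("w1.npy",c,allow_pickle=True)
for k,z in dict(fixture=0,pin_a=.053,bar_tab=.054,bridge=.04,receiver=.027,lock_bar=.02,connector=.01,test_plug=.01).items():
    for d in pinpoint("wrist",k)[:3]: print(k,round(d["p"],2),np.round(d["position"],1),np.round(watz(c,d["position"],z),4))
E
```

```text
[0.51870925 0.04708701 0.23104898] [ 9.66228510e-01 -2.57686347e-01 -2.39395915e-04  3.95829754e-04] 3.425 [-6.05176550e-02 -2.92381766e-02  1.79511497e+00 -6.93764409e-04
  1.37634251e+00  2.03166683e+00] 0.02556589092130962
[[-0.497, 0.829, 0.255, 0.583], [-0.868, -0.476, -0.145, 0.008], [0.001, -0.293, 0.956, 0.374], [0.0, 0.0, 0.0, 1.0]] 325.19226210127806 277.0046550722229 209.56636116486652
fixture 0.65 [101.6 157.4] [0.6692 0.1214 0.    ]
fixture 0.64 [121.1 155.7] [0.6505 0.1356 0.    ]
pin_a 0.9 [ 77.6 125.4] [0.7    0.1224 0.053 ]
pin_a 0.77 [122.3 155.6] [0.6399 0.1183 0.053 ]
bar_tab 0.95 [226.8 300.5] [0.469 0.045 0.054]
bridge 0.89 [149.9 204.6] [0.5881 0.0923 0.04  ]
receiver 0.64 [ 76.8 117.2] [0.7169 0.1399 0.027 ]
lock_bar 0.92 [215.9 291.1] [0.474  0.0519 0.02  ]
connector 0.56 [203.8 230.7] [0.5191 0.1073 0.01  ]
test_plug 0.85 [142.3 258.9] [0.5642 0.0422 0.01  ]
test_plug 0.27 [212.6 291.7] [0.4741 0.0506 0.01  ]
```

View pics/w1.png

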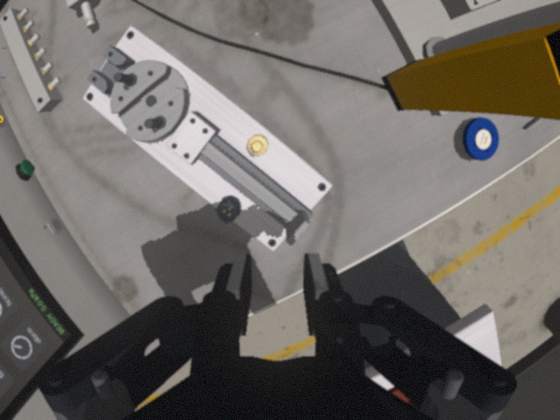

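The wrist view agrees with the numbers:
- The pins are at (.700, .122) and (.640, .118), 60 mm apart.
- The fixture heading is about 20.8° and the disc angle about +73°.
- The bar's tab is at (.469, .045).

I'll lower the fingers either side of the near pin (pin_a).

Call:
step_arm:
  increments: [0.174,-0.305,0.25,0,0,0,0.7,0.174,-0.305,0.25,0,0,0,0.7,0.174,-0.305,0.25,0,0,0,0.7,0.174,-0.305,0.25,0,0,0,0.7,0.174,-0.305,0.25,0,0,0,0.7,0.174,-0.305,0.35,0,0,0,0.7,0.174,-0.305,0.45,0,0,0,0.7,0.174,-0.305,0.45,0,0,0,0.7,0.174,-0.305,0.45,0,0,0,0.7]

```text
time: 5.0
eef_pos: [0.6413, 0.1195, 0.0544]
tool_rot: [0.966, -0.257, 0.002, -0.001]
wrist_force: [-0.4, 0.5, 0.5]
gripper_width: 0.0258
grasp_force: 0.0
```

Run:
```python
from h import *
o=get_obs(); print(o["eef_pos"],o["wrist_force"],o["joint_pos"][5])
c=read_camera("wrist"); f=c["frame"][:,:,::-1]
cv2.imwrite("pics/w2.png",cv2.resize(f[60:360,120:420],(600,600)))
for d in pinpoint("wrist","pin_a")[:3]: print(round(d["p"],2),np.round(d["position"],1),np.round(watz(c,d["position"],.053),4))
```

```text
[0.64132438 0.11951564 0.05436232] [-0.44349598  0.48769032  0.50311673] 2.154950122482335
0.86 [268.7 274.8] [0.641 0.119 0.053]
0.78 [169.1 201.1] [0.7012 0.1234 0.053 ]
```

View pics/w2.png

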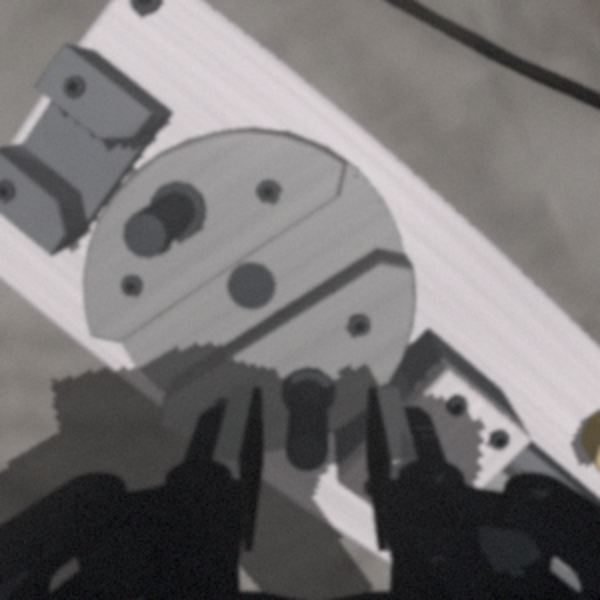

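The pin stands centred between the fingers. I'll narrow the gap and sweep the pin clockwise by about 73°.

Call:
step_arm:
  increments: [0,0,0,0,0,0,0.84,0,0,0,0,0,0,0.84,0,0,0,0,0,0,0.84,-0.008,-0.0165,0,0,0,0,0.84,-0.008,-0.0165,0,0,0,0,0.84,-0.013,-0.036,0,0,0,0,0.84,-0.013,-0.036,0,0,0,0,0.84,-0.012,-0.055,0,0,0,0,0.84,-0.012,-0.055,0,0,0,0,0.84,-0.006,-0.074,0,0,0,0,0.84,-0.006,-0.074,0,0,0,0,0.84,0.001,-0.085,0,0,0,0,0.84,0.001,-0.085,0,0,0,0,0.84,0.006,-0.0915,0,0,0,0,0.84,0.006,-0.0915,0,0,0,0,0.84,0.006,-0.0915,0,0,0,0,0.84]

```text
time: 7.1
eef_pos: [0.6606, 0.1504, 0.0515]
tool_rot: [0.966, -0.257, 0.0, -0.0]
wrist_force: [-0.2, -0.7, -1.6]
gripper_width: 0.0138
grasp_force: 0.3
```

Run:
```python
from h import *
o=get_obs(); print(o["eef_pos"],o["wrist_force"],o["joint_pos"][5])
c=read_camera("wrist"); f=c["frame"][:,:,::-1]
cv2.imwrite("pics/w3.png",cv2.resize(f[60:360,120:420],(600,600)))
for k,z in dict(pin_a=.053,receiver=.027,bridge=.04,bar_tab=.054,fixture=0).items():
  for d in pinpoint("wrist",k)[:2]: print(k,round(d["p"],2),np.round(d["position"],1),np.round(watz(c,d["position"],z),4))
```

```text
[0.66055813 0.15043362 0.05145027] [-0.21211608 -0.69616802 -1.63755323] 2.198546978985176
pin_a 0.86 [271.8 284.6] [0.6576 0.1459 0.053 ]
pin_a 0.86 [173.5 352.3] [0.685  0.0955 0.053 ]
receiver 0.89 [154.9 235.6] [0.7167 0.1412 0.027 ]
bridge 0.73 [156.1 235.6] [0.7168 0.1392 0.04  ]
bridge 0.63 [306.1 414.2] [0.5894 0.0935 0.04  ]
bar_tab 0.94 [384.2 506.7] [0.4675 0.0454 0.054 ]
fixture 0.57 [200.4 307.4] [0.6689 0.122  0.    ]
```

View pics/w3.png

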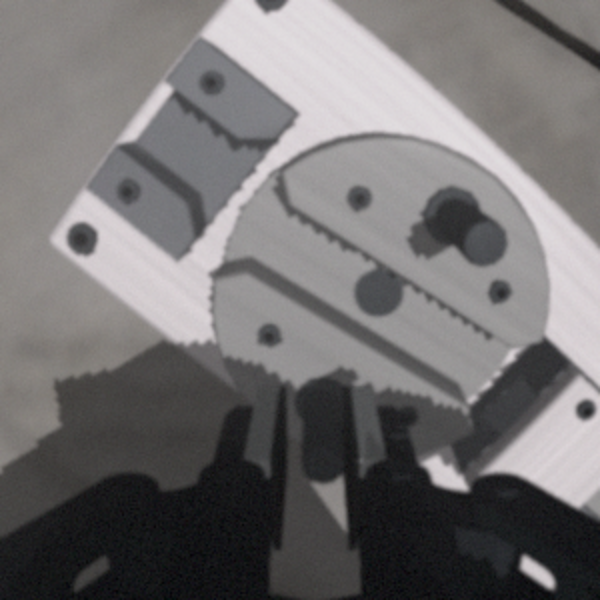

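The slot now nearly points at the receiver. I'll measure what is left on a rectified view.

Run:
```python
from h import *
c=read_camera("wrist")
a=rectify(c,.036,.60,.75,.05,.20,2600); b=rectify(c,.010,.60,.75,.05,.20,2600)
im=np.hstack([a,b])[:,:,::-1].copy()
print(im.shape)
C=np.array([.6705,.121]); t=np.deg2rad(20.8)
for off,z in((0,0),(390,0)):
  for w in((-.01,.01) if off==0 else (-.055,.055)):
    n=np.array([-np.sin(t),np.cos(t)])*w; u=np.array([np.cos(t),np.sin(t)])
    p=[C+n+s*u for s in(-.05,.05)]
    cv2.line(im,*[(int((.20-q[1])*2600)+off,int((.75-q[0])*2600)) for q in p],(0,0,255),1)
cv2.imwrite("pics/r3.png",im)
```

```text
(390, 780, 3)
```

View pics/r3.png

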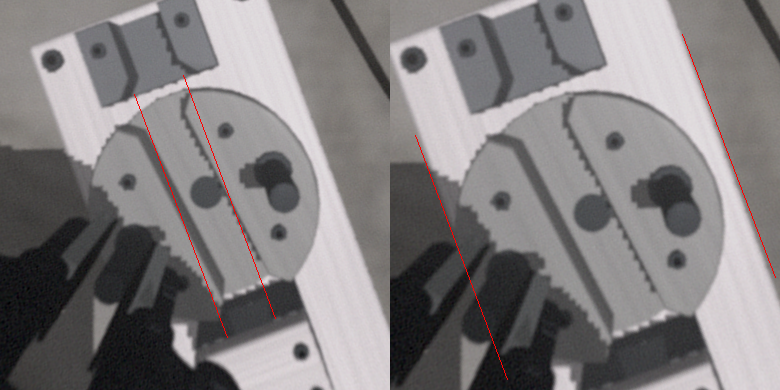

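The slot lies at 27.5° and the fixture at about 21°, so the pin needs another 6.5° clockwise. After that I'll open the fingers, raise the tool and check.

Call:
step_arm:
  increments: [0.003,-0.004,0,0,0,0,0.84,0.005,-0.007,0,0,0,0,0.84,0.005,-0.007,0,0,0,0,0.84,0.005,-0.007,0,0,0,0,0.84,0.005,-0.007,0,0,0,0,0.7,0.005,-0.007,0,0,0,0,0.7,0.005,-0.007,0,0,0,0,0.7,0.005,-0.007,-0.15,0,0,0,0.7,0.005,-0.007,-0.15,0,0,0,0.7,0.005,-0.007,-0.15,0,0,0,0.7]

```text
time: 8.7
eef_pos: [0.6637, 0.1519, 0.1119]
tool_rot: [0.966, -0.257, 0.001, -0.0]
wrist_force: [0.5, -0.8, -0.9]
gripper_width: 0.0257
grasp_force: 0.0
```

Run:
```python
from h import *
o=get_obs(); print(o["eef_pos"],o["wrist_force"],o["joint_pos"][5])
c=read_camera("wrist")
P=[]
for k,z in dict(pin_a=.053,receiver=.027,bridge=.04,bar_tab=.054).items():
  for d in pinpoint("wrist",k)[:2]: print(k,round(d["p"],2),np.round(watz(c,d["position"],z),4))
a=rectify(c,.036,.60,.75,.05,.20,2600); b=rectify(c,.036,.45,.60,0.02,.17,2600)
cv2.imwrite("pics/r4.png",np.hstack([a,b])[:,:,::-1])
```

```text
[0.66368095 0.15188241 0.11191623] [ 0.48154617 -0.78016167 -0.94982484] 2.200200917409463
pin_a 0.85 [0.6608 0.1471 0.053 ]
pin_a 0.85 [0.6816 0.0945 0.053 ]
receiver 0.91 [0.7156 0.1419 0.027 ]
bridge 0.9 [0.5885 0.0914 0.04  ]
bar_tab 0.58 [0.4711 0.0462 0.054 ]Traceback (most recent call last):
  File "<stdin>", line 8, in <module>
    return _nx.concatenate(arrs, 1, dtype=dtype, casting=casting)
           ~~~~~~~~~~~~~~~^^^^^^^^^^^^^^^^^^^^^^^^^^^^^^^^^^^^^^^
ValueError: all the input array dimensions except for the concatenation axis must match exactly, but along dimension 0, the array at index 0 has size 390 and the array at index 1 has size 389
```

The pins now give a disc angle of about +0.7°, so the slot is aligned. I'll close the fingers, turn the tool to the fixture heading and go down behind the tab.

Call:
step_arm:
  increments: [-0.3435,0.545,0,0,0,-0.282,1,-0.3435,0.545,0,0,0,-0.282,1,-0.3435,0.545,0,0,0,-0.282,1,-0.3435,0.545,0,0,0,-0.282,1,-0.3435,0.545,0,0,0,-0.282,1,-0.3435,0.545,0,0,0,-0.282,1,-0.3435,0.545,0,0,0,-0.282,1,-0.3435,0.545,0.165,0,0,-0.282,1,-0.3435,0.545,0.165,0,0,-0.282,1,-0.3435,0.545,0.165,0,0,-0.282,1,-0.3435,0.545,0.165,0,0,-0.282,1]

```text
time: 10.32
eef_pos: [0.4378, 0.0309, 0.0473]
tool_rot: [0.983, 0.182, 0.002, 0.001]
wrist_force: [0.7, -0.6, 0.6]
gripper_width: -0.0001
grasp_force: 0.0
```

Run:
```python
from h import *
o=get_obs(); print(o["eef_pos"],o["wrist_force"],o["joint_pos"][5])
c=read_camera("wrist"); np.save("c.npy",c,allow_pickle=True)
f=c["frame"][:,:,::-1]; cv2.imwrite("pics/w5.png",f)
for k,z in dict(pin_a=.053,receiver=.027,bridge=.04,bar_tab=.054,connector=.01,test_plug=.01).items():
  for d in pinpoint("wrist",k)[:2]: print(k,round(d["p"],2),np.round(d["position"]),np.round(watz(c,d["position"],z),4))
```

```text
[0.43777269 0.0308937  0.04731772] [ 0.66900524 -0.57107723  0.60804091] 1.0954784702229992
bar_tab 0.82 [204. 263.] [0.4682 0.0478 0.054 ]
connector 0.76 [ 64. 197.] [0.5182 0.1075 0.01  ]
test_plug 0.89 [ 31. 332.] [0.5621 0.0445 0.01  ]
```

View pics/w5.png

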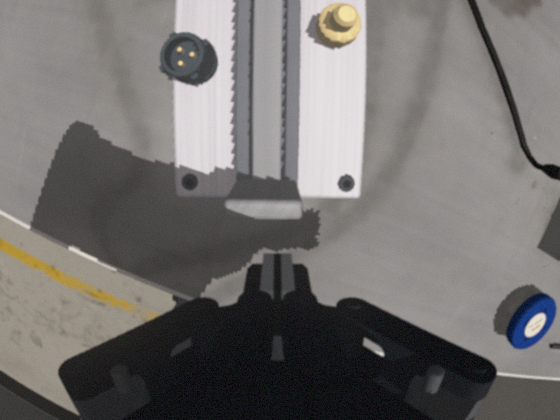

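The closed fingers are behind the tab. Its centre is at col 263 and the fingers are at col 277, so I'll shift about 3 mm left and push along the tool's x axis.

Call:
step_arm:
  increments: [0.02,-0.008,0,0,0,0,1,0.04,-0.008,0,0,0,0,1,0.06,-0.008,0,0,0,0,1,0.075,-0.008,0,0,0,0,1,0.09,-0.008,0,0,0,0,1,0.105,-0.008,0,0,0,0,1,0.12,-0.008,0,0,0,0,1,0.14,-0.008,0,0,0,0,1,0.16,-0.008,0,0,0,0,1,0.18,-0.008,0,0,0,0,1,0.2,-0.008,0,0,0,0,1,0.22,-0.008,0,0,0,0,1,0.24,-0.008,0,0,0,0,1,0.26,-0.008,0,0,0,0,1,0.28,-0.008,0,0,0,0,1,0.3,-0.008,0,0,0,0,1,0.32,-0.008,0,0,0,0,1,0.335,-0.008,0,0,0,0,1,0.345,-0.008,0,0,0,0,1,0.345,-0.008,0,0,0,0,1]

```text
time: 13.18
eef_pos: [0.564, 0.0835, 0.0453]
tool_rot: [0.983, 0.182, 0.0, -0.0]
wrist_force: [0.5, -0.1, -0.5]
gripper_width: 0.0001
grasp_force: 0.0
```

Run:
```python
from h import *
o=get_obs(); print(o["eef_pos"],o["wrist_force"])
c=read_camera("wrist"); f=c["frame"][:,:,::-1]; cv2.imwrite("pics/w6.png",f)
for k,z in dict(pin_a=.053,receiver=.027,bridge=.04,bar_tab=.054,connector=.01,test_plug=.01).items():
  for d in pinpoint("wrist",k)[:2]: print(k,round(d["p"],2),np.round(d["position"]),np.round(watz(c,d["position"],z),4))
```

```text
[0.56398848 0.08346488 0.04534833] [ 0.5476476  -0.12162682 -0.45375806]
pin_a 0.86 [ 19. 354.] [0.6837 0.0935 0.053 ]
pin_a 0.81 [ 20. 208.] [0.6611 0.1502 0.053 ]
bridge 0.6 [214. 276.] [0.5887 0.0921 0.04  ]
bar_tab 0.57 [254. 274.] [0.5743 0.0878 0.054 ]
connector 0.79 [287. 212.] [0.5189 0.1095 0.01  ]
test_plug 0.86 [262. 335.] [0.5632 0.0437 0.01  ]
test_plug 0.59 [218. 272.] [0.5765 0.0899 0.01  ]
```

View pics/w6.png

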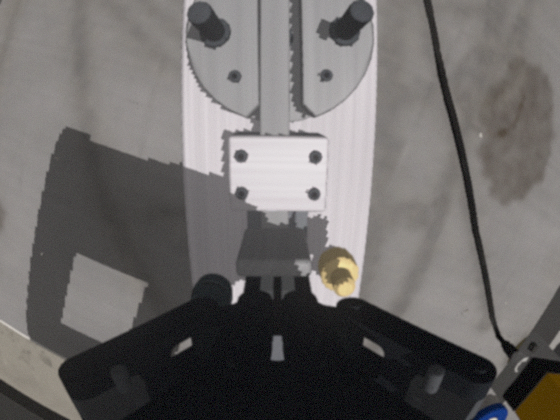

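The bar has gone through the slot, and the tab is about 7 mm short of the bridge. I'll push on gently.

Call:
step_arm:
  increments: [0.006,0,0,0,0,0,1,0.01,0,0,0,0,0,1,0.014,0,0,0,0,0,1,0.018,0,0,0,0,0,1,0.02,0,0,0,0,0,1,0.022,0,0,0,0,0,1,0.022,0,0,0,0,0,1]

```text
time: 14.4
eef_pos: [0.5718, 0.0865, 0.0453]
tool_rot: [0.983, 0.182, 0.0, -0.0]
wrist_force: [-0.6, -0.8, -0.7]
gripper_width: 0.0003
grasp_force: 0.4
```

Call:
step_arm:
  increments: [0.003,0,0,0,0,0,1,0.006,0,0,0,0,0,1,0.008,0,0,0,0,0,1,0.008,0,0,0,0,0,1]

```text
time: 14.9
eef_pos: [0.5741, 0.0874, 0.0452]
tool_rot: [0.983, 0.182, -0.001, 0.0]
wrist_force: [-4.6, -1.3, 2.5]
gripper_width: -0.0002
grasp_force: 2.5
```

Run:
```python
from h import *
c=read_camera("wrist"); f=c["frame"][:,:,::-1]; cv2.imwrite("pics/w7.png",cv2.resize(f[100:320,160:400],(720,600)[:2] if 0 else (654,600)))
for k,z in dict(bridge=.04,bar_tab=.054,pin_a=.053).items():
  for d in pinpoint("wrist",k)[:2]: print(k,round(d["p"],2),np.round(d["position"]),np.round(watz(c,d["position"],z),4))
```

```text
bridge 0.97 [230. 276.] [0.5908 0.0932 0.04  ]
pin_a 0.79 [ 46. 356.] [0.6825 0.0926 0.053 ]
pin_a 0.59 [ 46. 207.] [0.66   0.1499 0.053 ]
```

View pics/w7.png

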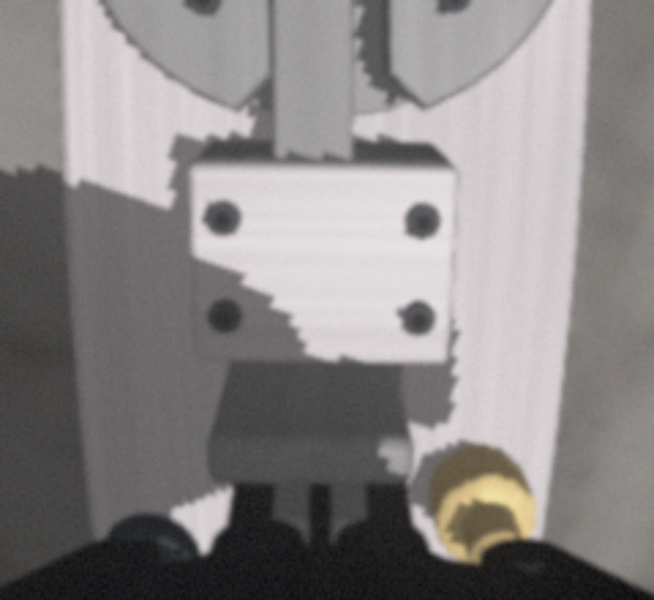

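Call:
step_arm:
  increments: [0.003,0,0,0,0,0,1,0.006,0,0,0,0,0,1,0.006,0,0,0,0,0,1]

```text
time: 15.48
eef_pos: [0.5742, 0.0874, 0.0452]
tool_rot: [0.983, 0.182, -0.003, 0.0]
wrist_force: [-13.7, -5.4, 10.0]
gripper_width: 0.0001
grasp_force: 7.5
```

The tool no longer advances and the force has risen to about 14 N, so the tab is against its stop. I'll back off straight, rise and check.

Call:
step_arm:
  increments: [-0.03,0,0,0,0,0,1,-0.05,0,0,0,0,0,1,-0.05,0,0,0,0,0,1,-0.05,0,-0.3,0,0,0,1,-0.05,0,-0.3,0,0,0,1,-0.05,0,-0.3,0,0,0,1,-0.05,0,-0.3,0,0,0,1]

```text
time: 16.35
eef_pos: [0.5584, 0.0814, 0.1653]
tool_rot: [0.983, 0.182, 0.0, 0.0]
wrist_force: [-0.5, 0.1, -0.1]
gripper_width: 0.0002
grasp_force: 0.0
```

Run:
```python
from h import *
print(get_obs()["wrist_force"])
c=read_camera("wrist"); cv2.imwrite("pics/w8.png",c["frame"][:,:,::-1])
for k,z in dict(bridge=.04,bar_tab=.054,pin_a=.053,lock_bar=.02,receiver=.027,connector=.01,test_plug=.01).items():
  for d in pinpoint("wrist",k)[:2]: print(k,round(d["p"],2),np.round(d["position"]),np.round(watz(c,d["position"],z),4))
```

```text
[-0.52620664  0.13899208 -0.05291806]
bridge 0.67 [162. 276.] [0.5891 0.0929 0.04  ]
bridge 0.15 [  7. 279.] [0.7129 0.1376 0.04  ]
bar_tab 0.67 [172. 276.] [0.5836 0.0902 0.054 ]
pin_a 0.72 [ 56. 317.] [0.6816 0.094  0.053 ]
pin_a 0.66 [ 55. 241.] [0.6611 0.1496 0.053 ]
lock_bar 0.85 [157. 274.] [0.5902 0.0947 0.02  ]
receiver 0.6 [  9. 277.] [0.7146 0.1404 0.027 ]
connector 0.63 [220. 236.] [0.5184 0.1072 0.01  ]
test_plug 0.88 [202. 312.] [0.5615 0.046  0.01  ]
test_plug 0.46 [  8. 278.] [0.7211 0.1411 0.01  ]
```

View pics/w8.png

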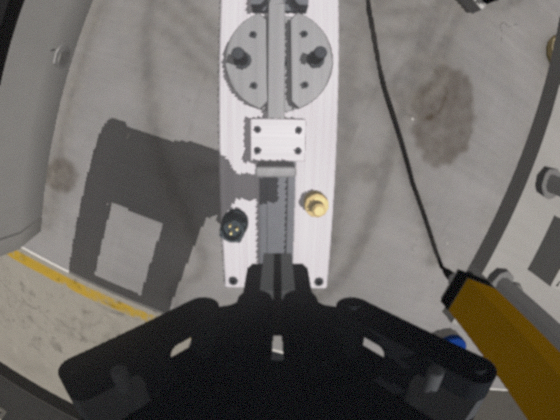

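The picture shows the bar through the slot into the receiver and the tab against the bridge (row 165, col 277). The connector and plug have not moved, and the arm is clear.

```bash
python3 -c "
from bench import sign_off; print(sign_off())"
```

```text
the job is handed in; nothing more can be done
None
```

The job is handed in: the disc's slot is in line with the bar, and the bar is pushed through it until its tab stopped against the bridge. In the last picture the connector and plug had not moved; no verdict came back.

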